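# Hang the steel dipper on the bowl

## Task

Hang the steel dipper with the wooden grip by its own hook over the rim of the deep aluminium bowl, with its cup inside the bowl and the hook's prong outside, so that it stays hanging there by itself. Lower it onto the rim rather than dropping it, do not shove the bowl about, and leave the green dipper standing where it is.

Things in the scene. Friction and masses are not known exactly. Their poses are not given: they have to be found in the camera images.
- dipper: Steel dipper standing upright, 0.13-0.2 kg. Origin: centre of the cup's underside; z up, +x to stem and hook. Cup 56 mm wide, 45 high. Flat stem (16 wide in y) at x 28-34 mm. Its hook opens downward on the +x side: level crown, 20 mm free inside, then a prong sloping down and out to x 68, z 66 (mouth 32 mm). Wooden grip block above the stem: centre x 31, y 0, z 104-160 mm; 22 (x) by 18 (y).
- dipper_hook (a point): Middle of the underside of the hook's crown, at (44, 0, 95) mm in the dipper's frame: the part that comes to rest on the bowl's rim. The crown is 5 mm thick, its top at z 100 mm, so fingertips stay above z 105 mm on the grip.
- bowl: Deep round aluminium bowl, loose, 0.6 kg. Origin: centre of its underside, z up. Rim: 200 mm outer diameter, 125 mm high; wall 4 mm thick, almost upright (outer radius 94 mm at 22 mm height), inner floor at 5 mm. Any place on the rim will do.
- spare: Green plastic dipper of the same shape and size as the steel one, same origin and axes. It is to be left alone.
Things that resemble listed ones, but are neither listed nor needed, are in the scene too. What is shaped like the dipper but purple is not meant.

How it is judged:
By the outcome, as a careful person would: the job done as asked, in the order asked, and still so for the second after the job is handed in, with the robot touching nothing.
It also fails if it takes over 35 s, if anything falls off the work surface, if the arm or the gripper's body presses on something with over 40 N, if the wrist force passes 120 N, or if a joint passes its speed limit or range.

## Robot

A 7-joint arm with a two-finger parallel gripper is mounted at the origin on the work surface. World frame = base frame: x ahead of the robot, y to its left, z up, the work surface at z = 0. Lengths are in m, angles in rad, forces in N, time in s.
With the tool pointing down it reaches from about 0.35 to 0.9 m from the base axis. Payload 8.1 kg.
Tool frame: the origin (TCP) lies midway between the tips of the shut fingers; the grasp point (between the pads) lies 19 mm behind it; z points along the fingers, y is the line along which they close (so a half turn about z gives the same grasp; the last joint's range is limited). The gripper opens to 85 mm and grips with 20 to 120 N. Pads are 22 mm wide; open, the fingers measure 114 mm over their backs; the gripper's body (76 mm by 85 mm) begins 54 mm behind the grasp point. The pads swing forward as they close: fully open they stand 13 mm farther back than shut.
Start: joints at [1.089, 0.434, 0.025, 1.573, -0.012, 1.134, -0.075], TCP at [0.231, -0.581, 0.231] pointing down, gripper open.
Joint ranges: [-2.62, 2.62], [-0.44, 2.09], [-1.27, 1.32], [0.08, 2.57], [-1.32, 4.46], [0.12, 2], [-2.74, 2.74]. Speed limits (rad/s): [2.22, 2.22, 3.01, 3.01, 3.14, 3.14, 3.14].

## Interface

Orientations are given as a rotation vector (axis times angle).
In Python, from bench import arm, vision, ticket, finder gives the robot as it stands. The module is installed in compiled form; this text tells all that it offers.
- The arm moves only by the tool send_rows, never from a script. Its argument "steps" is a list of rows, each an object of numbers: "x", "y", "z": the shift along the tool's x, y, z normalised to -1 to 1, where 1 is 0.025 m; "wx", "wy", "wz": the turn, a rotation vector about the tool's x, y, z normalised to -1 to 1, where 1 is 180 degrees; "hand": the finger opening in mm, from 0 to 85.4. In form: [{"x": .., "y": .., "z": .., "wx": .., "wy": .., "wz": .., "hand": ..}, ...]. A call has exactly 10 rows; each row shifts and turns the commanded pose from where the row before left it, along the tool's axes as they then stand; what a row does not reach is not made up. A row lasts 1/8 s, in which the tool goes at most 62.5 mm and 10.7 degrees, less where a joint would pass 70% of its speed; a pose out of reach is approached as far as the arm can. A call with a number of a shift or a turn outside -1 to 1 is refused whole. A call with a gripper value outside its range is refused whole. The fingers move at their own pace and stop on an object; "newtons" is the grip in N (left out, the last holds). Time passes only in rows, so rows that do not move let the fingers close, or fill a call up. It gives the time, the measured TCP pose, the force, the opening and the grip force at its end, in the units of the state.
- arm.read_state(): the state, without advancing time (a new reading comes with each control period).
- vision.camera(name): name is "scene" or "top" or "wrist"; returns the picture (400x640x3 uint8, red, green, blue); there is no depth.
- vision.camera_info(name): a dict with "intrinsics" (3x3 intrinsics, pixels), "rvec" (rotation vector, rad) and "tvec" (3), from world to camera coordinates, as OpenCV has them. Camera axes: x right, y down, z forward; pixel columns grow to the right and rows downward; lengths in m; the calibration is good to about 2 mm. A picture is of the moment at which its call begins: read the wrist's pose just before it. camera_info takes no time and is no camera call; for the wrist camera it gives the pose at the moment of the call.
- ticket.job_done(): hands the job in; it is judged then, once.
Trained networks look in the newest picture that a camera, given by its name, has taken for a name from the list of things; names that differ only in an ending like _2 or _b are one class to them, and where a whole thing is asked for, a point or a joint stands for the part that bears it (a point fixed in the world has none). Each returns a list of dicts, best first, with "conf" (0 to 1); they miss things now and then, are a little off and sometimes report something else, mostly with a low value. They report only what shows in the picture. A call takes as long as a camera call. They do not tell look-alikes from the thing itself.
- finder.spot_in(camera, query): "extent" ([centre column, centre row, width, height] in pixels, round what is visible of it).
The state is a dict: "t": time; "joints": joint angles; "qd": joint speeds; "effort": joint torques, N m; "position": TCP position; "tool_rot": TCP orientation; "ft_force": force on the tool from outside, world axes, zero at the start; "torque": the same for the moment, N m; "finger_gap": finger opening in m; "grip_force": force on a finger pad.
Only numpy, scipy, OpenCV 4.12 (cv2) and the standard library are available. Lean on these libraries where they do the work, as an engineer would, in place of code of your own. Each camera call takes 0.05 s, during which the arm holds its last target. There are 200 camera calls.

## Working session

There is one attempt and no reset: what is moved stays moved. The work goes in short steps, Python scripts to look and compute and a tool call to move; the robot and the scene stay as the last step left them, time stands still between calls to the robot, and variables do not carry over. Pictures are saved under pics/ and viewed, at most 10 in all, crops included, and the job is handed in when it is done.

Besides the shell and the picture viewer there is one more tool, called after "Request:" in YAML: its name, and indented under it one key for each argument. send_rows: Moves the arm, as the interface text tells. Scaled input: -1 to 1 covers 0.025 m each way for a shift and 180 degrees each way for a turn. Its arguments: {"type":"object","properties":{"steps":{"type":"array"},"newtons":{"type":"number"}},"required":["steps"]}

```bash
mkdir -p pics; python3 - <<'E'
from bench import arm, vision, ticket, finder
import cv2,numpy as np
for c in("scene","top"):
    im=vision.camera(c); cv2.imwrite(f"pics/{c}0.png",im[:,:,::-1])
    i=vision.camera_info(c); print(c,np.round(i["intrinsics"],1).tolist(),np.round(i["rvec"],4),np.round(i["tvec"],4))
    for q in("dipper","bowl","spare","dipper_hook"):
        print(q,[(np.round(d["extent"]).tolist(),round(d["conf"],2)) for d in finder.spot_in(c,q)][:6])
s=arm.read_state();print(s)
E
```

```text
scene [[467.3, 0.0, 322.6], [0.0, 467.3, 205.5], [0.0, 0.0, 1.0]] [ 1.219   2.299  -0.9511] [ 0.2002 -0.2933  1.4629]
dipper [([383.0, 184.0, 29.0, 68.0], 0.94), ([400.0, 234.0, 24.0, 57.0], 0.91), ([353.0, 277.0, 34.0, 80.0], 0.66), ([461.0, 205.0, 30.0, 69.0], 0.58)]
bowl [([230.0, 173.0, 85.0, 83.0], 0.93)]
spare [([323.0, 212.0, 41.0, 53.0], 0.88)]
dipper_hook [([354.0, 277.0, 35.0, 78.0], 0.9), ([460.0, 207.0, 30.0, 69.0], 0.83), ([403.0, 235.0, 26.0, 53.0], 0.82), ([382.0, 184.0, 31.0, 64.0], 0.79)]
top [[474.5, 0.0, 313.4], [0.0, 474.5, 197.9], [0.0, 0.0, 1.0]] [ 2.1349 -2.0926  0.1917] [0.0986 0.5193 0.9968]
dipper [([189.0, 275.0, 31.0, 45.0], 0.86), ([226.0, 205.0, 35.0, 46.0], 0.81), ([279.0, 265.0, 22.0, 46.0], 0.75), ([246.0, 142.0, 24.0, 32.0], 0.64)]
bowl [([432.0, 182.0, 101.0, 97.0], 0.85)]
spare [([307.0, 188.0, 24.0, 42.0], 0.68)]
dipper_hook [([226.0, 205.0, 36.0, 44.0], 0.71), ([189.0, 277.0, 31.0, 47.0], 0.62), ([246.0, 141.0, 25.0, 38.0], 0.58), ([276.0, 268.0, 28.0, 42.0], 0.55)]
{'t': 0.5, 'joints': array([ 1.08938843,  0.43452072,  0.02499842,  1.57322016, -0.01161254,
        1.13399283, -0.07511648]), 'qd': array([ 0.00036731, -0.00137908,  0.00083451, -0.00021798,  0.00040867,
       -0.00114675, -0.00079403]), 'effort': array([-1.11544905e-03, -6.69756174e+01,  1.02305073e+00, -3.16326642e+01,
        1.54923170e-02,  3.37827172e-03,  2.49813695e-05]), 'position': array([ 0.23111358, -0.58070289,  0.23130212]), 'tool_rot': array([3.08543751e+00, 5.91315302e-01, 7.34035374e-07]), 'ft_force': array([0.62847221, 0.13950176, 0.39190085]), 'torque': array([-0.00159971, -0.00458247, -0.01521355]), 'grip_force': 0.0, 'finger_gap': 0.08537730851420215}
```

View pics/scene0.png

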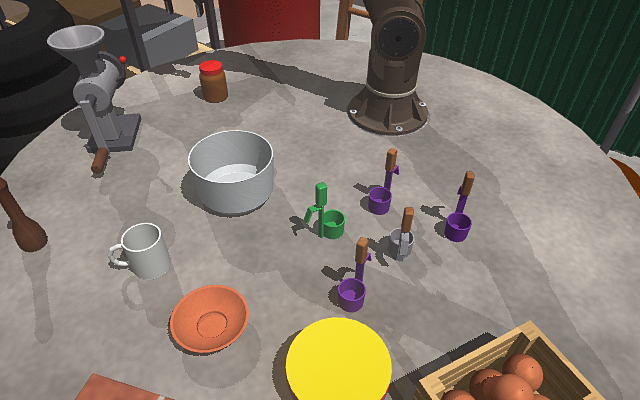

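View pics/top0.png

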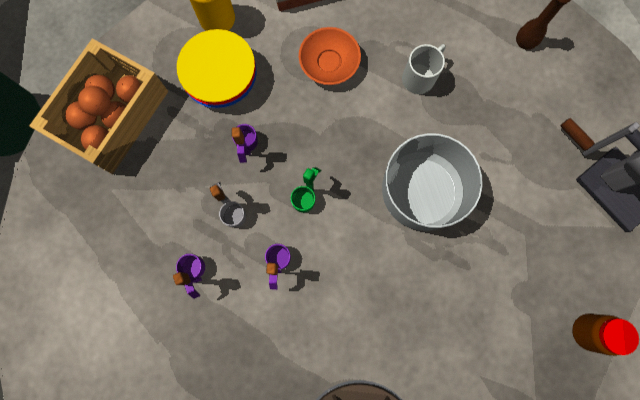

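```bash
python3 - <<'E'
import cv2
im=cv2.imread("pics/scene0.png")[140:330,300:500]; t=cv2.imread("pics/top0.png")[110:310,160:340]
cv2.imwrite("pics/crop0.png",cv2.hconcat([cv2.resize(im,(400*1,380),interpolation=cv2.INTER_CUBIC),cv2.resize(t,(342,380),interpolation=cv2.INTER_CUBIC)]))
E
```

```text
(no output)
```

View pics/crop0.png

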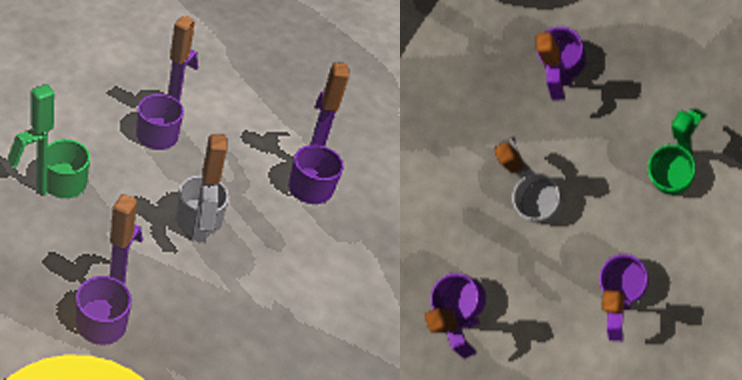

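The scene view shows one steel dipper with a wooden grip at scene (402,235), top (228,205). It could be confused with three purple dippers at scene (383,190), (461,205) and (353,275), top (278,262), (189,272) and (244,142). The green spare is at scene (325,212), top (305,190). The aluminium bowl is at scene (231,172), top (433,182). The crop confirms that the grey cup with the brown grip is the one I want, and that its hook points away from the cup, towards the upper left in the top view.

```bash
cat > h.py <<'E'
import numpy as np,cv2
from scipy.optimize import least_squares
from bench import vision
I={c:vision.camera_info(c) for c in("scene","top")}
def proj(c,P,info=None):
    i=info or I[c]; return cv2.projectPoints(np.asarray(P,float).reshape(-1,3),np.array(i["rvec"],float),np.array(i["tvec"],float),np.array(i["intrinsics"],float),None)[0].reshape(-1,2)
def ray(c,uv,z,info=None):
    i=info or I[c];R=cv2.Rodrigues(np.array(i["rvec"],float))[0];o=-R.T@np.array(i["tvec"]).ravel()
    d=R.T@np.linalg.inv(i["intrinsics"])@np.array([*uv,1.]);return o+d*(z-o[2])/d[2]
def bb(p): return np.r_[p.min(0),p.max(0)]
def wood(im,roi):
    h=cv2.cvtColor(im,cv2.COLOR_BGR2HSV);m=cv2.inRange(h,(4,110,50),(18,255,255))
    k=np.zeros_like(m);x0,y0,x1,y1=roi;k[y0:y1,x0:x1]=255;return m&k
E
python3 - <<'E'
from h import *
th=np.linspace(0,2*np.pi,72)
def bowl(p): 
    C=lambda r,z:np.c_[p[0]+r*np.cos(th),p[1]+r*np.sin(th),0*th+z]
    return np.r_[C(.1,p[2]),C(.09,0.)]
meas={"scene":np.array([187.5,131.5,272.5,214.5]),"top":np.array([384,133.5,482.5,230.5])}
r=least_squares(lambda p:np.concatenate([bb(proj(c,bowl(p)))-meas[c] for c in meas]),[.5,.1,.12])
print("bowl",r.x.round(4),r.fun.round(1))
S=cv2.imread("pics/scene0.png");T=cv2.imread("pics/top0.png")
m={"scene":wood(S,(392,200,420,245)),"top":wood(T,(205,178,232,205))}
pts={c:np.argwhere(m[c]>0)[:,::-1] for c in m}
for c in m: print(c,len(pts[c]),bb(pts[c]))
print("cup centre top",ray("top",(231.6,214),.045).round(4))
def grip(x,y,z0,z1,yaw):
    a=np.array([[sx*.011,sy*.009] for sx in(1,-1) for sy in(1,-1)]);c,s=np.cos(yaw),np.sin(yaw)
    a=a@np.array([[c,s],[-s,c]])+[x,y];return np.r_[np.c_[a,[z0]*4],np.c_[a,[z1]*4]]
g0=ray("top",pts["top"].mean(0),.135);cc=ray("top",(231.6,214),.045)
yaw=np.arctan2(*(g0-cc)[[1,0]]);print(g0,yaw)
def f(p):
    o=[]
    for c in m:
        b=bb(pts[c]+0.)+[-.5,-.5,.5,.5];o.append(bb(proj(c,grip(*p[:4],yaw)))-b)
    return np.concatenate(o)
r=least_squares(f,[*g0[:2],.104,.16]);print("grip",r.x.round(4),r.fun.round(1))
d=r.x[:2]-cc[:2];print("offset",np.linalg.norm(d),"yaw deg",np.degrees(np.arctan2(d[1],d[0])))
# other tall things near
for n,uv in dict(green=(303,199),p1=(278,257),p2=(191,266),p3=(244,138)).items(): print(n,ray("top",uv,.045).round(3))
E
```

```text
bowl [ 0.5443 -0.1427  0.1176] [-0.6 -0.2 -0.5  3.1 -0.4  1.5  0.6  0.8]
scene 211 [402 207 412 231]
top 92 [210 185 219 200]
cup centre top [0.4786 0.2891 0.045 ]
[0.51185479 0.30926566 0.135     ] 0.5456579468552488
grip [0.5083 0.3069 0.1155 0.1561] [ 0.1  1.6  1.7 -1.4 -2.6 -1.1  4.5  0.5]
offset 0.03462048933019852 yaw deg 30.961810891517075
green [0.515 0.132 0.045]
p1 [0.386 0.183 0.045]
p2 [0.363 0.371 0.045]
p3 [0.655 0.27  0.045]
```

Steel dipper: about (0.479, 0.289), yaw about 31°, grip at (0.507, 0.307). The bowl is at about (0.544, -0.143). I'll line the tool's x with the dipper's x, move over, and look again with the wrist camera.

Request:
send_rows:
  steps:
    - {"x":0,"y":0,"z":-0.3,"wx":0,"wy":0,"wz":-0.052,"hand":85}
    - {"x":0.99,"y":-0.88,"z":-0.3,"wx":0,"wy":0,"wz":0,"hand":85}
    - {"x":0.99,"y":-0.88,"z":-0.3,"wx":0,"wy":0,"wz":0,"hand":85}
    - {"x":0.99,"y":-0.88,"z":-0.3,"wx":0,"wy":0,"wz":0,"hand":85}
    - {"x":0.99,"y":-0.88,"z":-0.3,"wx":0,"wy":0,"wz":0,"hand":85}
    - {"x":0.99,"y":-0.88,"z":-0.3,"wx":0,"wy":0,"wz":0,"hand":85}
    - {"x":0.99,"y":-0.88,"z":-0.3,"wx":0,"wy":0,"wz":0,"hand":85}
    - {"x":0.99,"y":-0.88,"z":-0.3,"wx":0,"wy":0,"wz":0,"hand":85}
    - {"x":0.99,"y":-0.88,"z":-0.3,"wx":0,"wy":0,"wz":0,"hand":85}
    - {"x":0.99,"y":-0.88,"z":-0.3,"wx":0,"wy":0,"wz":0,"hand":85}

```text
t: 1.75
position: [0.32, -0.2951, 0.3067]
tool_rot: [3.026, 0.841, 0.0]
ft_force: [-0.0, -0.1, 0.6]
finger_gap: 0.0846
grip_force: 0.0
```

Request:
send_rows:
  steps:
    - {"x":0.99,"y":-0.88,"z":0,"wx":0,"wy":0,"wz":0,"hand":85}
    - {"x":0.99,"y":-0.88,"z":0,"wx":0,"wy":0,"wz":0,"hand":85}
    - {"x":0.99,"y":-0.88,"z":0,"wx":0,"wy":0,"wz":0,"hand":85}
    - {"x":0.99,"y":-0.88,"z":0,"wx":0,"wy":0,"wz":0,"hand":85}
    - {"x":0.99,"y":-0.88,"z":0,"wx":0,"wy":0,"wz":0,"hand":85}
    - {"x":0.99,"y":-0.88,"z":0,"wx":0,"wy":0,"wz":0,"hand":85}
    - {"x":0.99,"y":-0.88,"z":0,"wx":0,"wy":0,"wz":0,"hand":85}
    - {"x":0.99,"y":-0.88,"z":0,"wx":0,"wy":0,"wz":0,"hand":85}
    - {"x":0.99,"y":-0.88,"z":0,"wx":0,"wy":0,"wz":0,"hand":85}
    - {"x":0.99,"y":-0.88,"z":0,"wx":0,"wy":0,"wz":0,"hand":85}

```text
t: 3.0
position: [0.4185, 0.021, 0.3065]
tool_rot: [3.027, 0.841, 0.001]
ft_force: [0.1, -0.1, 0.3]
finger_gap: 0.0848
grip_force: 0.0
```

```bash
python3 - <<'E'
from h import *
from bench import arm
s=arm.read_state();print(s["t"],s["position"],s["tool_rot"],s["joints"].round(2))
i=vision.camera_info("wrist");R=cv2.Rodrigues(i["rvec"])[0];print("cam",-R.T@np.array(i["tvec"]).ravel(),"fwd",R[2])
print(proj(0,[[.507,.307,.16],[.479,.289,.045],[.544,-.143,.125]],i))
E
```

```text
3.0 [0.41854133 0.02097886 0.30654111] [3.02658779e+00 8.40696300e-01 9.58182382e-04] [ 0.36  0.07 -0.56  1.88  0.04  1.2  -1.25]
cam [0.48517581 0.06202923 0.45049566] fwd [-0.26294106 -0.15675859 -0.95199199]
[[ 72.4802549  -86.99321178]
 [157.37567379   6.22608629]
 [502.53188587 154.20081636]]
```

```bash
python3 - <<'E'
from h import *
from bench import finder
import pickle
i=vision.camera_info("wrist");im=vision.camera("wrist");cv2.imwrite("pics/w1.png",im[:,:,::-1]);pickle.dump(i,open("w1.pkl","wb"))
print([(np.round(d["extent"]).tolist(),round(d["conf"],2)) for d in finder.spot_in("wrist","bowl")])
E
```

```text
[([495.0, 142.0, 200.0, 184.0], 0.73)]
```

Request:
send_rows:
  steps:
    - {"x":0.99,"y":-0.88,"z":0,"wx":0,"wy":0,"wz":0,"hand":85}
    - {"x":0.99,"y":-0.88,"z":0,"wx":0,"wy":0,"wz":0,"hand":85}
    - {"x":0.99,"y":-0.88,"z":0,"wx":0,"wy":0,"wz":0,"hand":85}
    - {"x":0.99,"y":-0.88,"z":0,"wx":0,"wy":0,"wz":0,"hand":85}
    - {"x":0.9,"y":-0.88,"z":0,"wx":0,"wy":0,"wz":0,"hand":85}
    - {"x":0.7,"y":-0.88,"z":0,"wx":0,"wy":0,"wz":0,"hand":85}
    - {"x":0,"y":0,"z":0,"wx":0,"wy":0,"wz":0,"hand":85}
    - {"x":0,"y":0,"z":0,"wx":0,"wy":0,"wz":0,"hand":85}
    - {"x":0,"y":0,"z":0,"wx":0,"wy":0,"wz":0,"hand":85}
    - {"x":0,"y":0,"z":0,"wx":0,"wy":0,"wz":0,"hand":85}

```text
t: 4.35
position: [0.4694, 0.2039, 0.3064]
tool_rot: [3.027, 0.839, 0.0]
ft_force: [0.3, 0.3, -0.2]
finger_gap: 0.0848
grip_force: 0.0
```

```bash
python3 - <<'E'
from h import *
from bench import finder
import pickle
i=vision.camera_info("wrist");im=vision.camera("wrist");cv2.imwrite("pics/w2.png",im[:,:,::-1]);pickle.dump(i,open("w2.pkl","wb"))
a=cv2.imread("pics/w1.png");b=cv2.imread("pics/w2.png")
cv2.imwrite("pics/w12.png",cv2.vconcat([cv2.resize(a,(480,300)),cv2.resize(b,(480,300))]))
print(proj(0,[[.507,.307,.16],[.479,.289,.045]],i))
E
```

```text
[[247.8452      94.87247408]
 [270.47377506 122.90357995]]
```

View pics/w12.png

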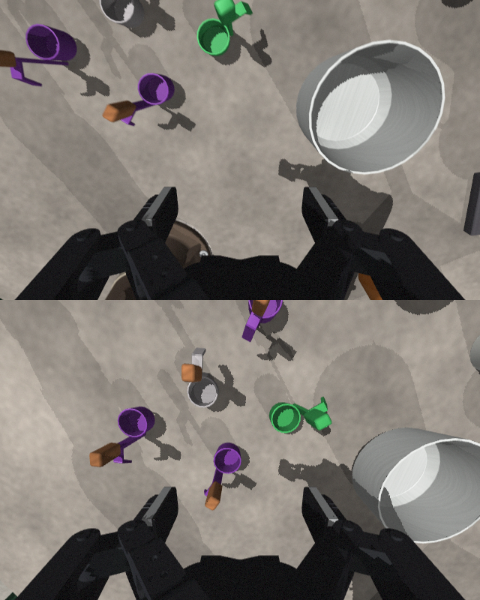

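```bash
cat >> h.py <<'E'
import pickle
from scipy.optimize import minimize
def gripbox(p,dz=0):
    x,y,yaw=p[:3];c,s=np.cos(yaw),np.sin(yaw)
    L=np.array([[a,b,z+dz] for a in(.020,.042) for b in(-.009,.009) for z in(.104,.160)])
    return L@np.array([[c,s,0],[-s,c,0],[0,0,1]])+[x,y,0]
def loc(p,L):
    x,y,yaw=p[:3];c,s=np.cos(yaw),np.sin(yaw)
    return np.asarray(L,float)@np.array([[c,s,0],[-s,c,0],[0,0,1]])+[x,y,0]
th=np.linspace(0,2*np.pi,60)
E
python3 - <<'E'
from h import *
w1=pickle.load(open("w1.pkl","rb"));w2=pickle.load(open("w2.pkl","rb"))
# bowl rim from w1: bright thin rim
im=cv2.imread("pics/w1.png");g=cv2.cvtColor(im,cv2.COLOR_BGR2GRAY)
def rimfit(g,info,c0,h):
    # radial search: brightest sample around predicted rim circle (mid-wall r=.098)
    c=np.array(c0,float)
    for it in range(3):
        P=[]
        for t in np.linspace(0,2*np.pi,120,endpoint=False):
            rs=np.arange(.085,.112,.0005) if it else np.arange(.078,.118,.0005)
            X=np.c_[c[0]+rs*np.cos(t),c[1]+rs*np.sin(t),0*rs+h];uv=proj(0,X,info)
            v=cv2.remap(g,uv[:,:1].astype(np.float32),uv[:,1:].astype(np.float32),1).ravel().astype(float)
            k=v.argmax()
            if v[k]>215: P.append(X[k,:2])
        P=np.array(P)
        r=least_squares(lambda q:np.hypot(*(P-q[:2]).T)-q[2],[*c,.098],loss="soft_l1",f_scale=.001);c=r.x[:2]
    print("h",h,"n",len(P),r.x.round(4),"rms",np.median(abs(r.fun)).round(5))
for h in(.115,.120,.125,.130): rimfit(g,w1,(.544,-.143),h)
v=[("s",cv2.imread("pics/scene0.png"),I["scene"],(392,200,420,245)),("t",cv2.imread("pics/top0.png"),I["top"],(205,178,232,205)),("w",cv2.imread("pics/w2.png"),w2,(235,75,275,115))]
M=[(wood(a,r)>0,i) for _,a,i,r in v]
def cost(p,vs,sc=1):
    tot=0
    for k in vs:
        m,i=M[k];h=cv2.convexHull((proj(0,gripbox(p,p[3]),i)*16).astype(np.int32))
        b=np.zeros(m.shape,np.uint8);cv2.fillConvexPoly(b,h,1,shift=4);b=b>0
        tot+=1-(b&m).sum()/(b|m).sum()
    return tot
for vs in([0,1,2],[0,2],[2]):
    best=None
    for y0 in(.35,.55,.75):
        r=minimize(cost,[.479,.289,y0,0.],args=(vs,),method="Nelder-Mead",options=dict(initial_simplex=np.array([.479,.289,y0,0])+np.vstack([np.zeros(4),np.diag([.008,.008,.15,.006 if len(vs)>1 else 1e-6])])))
        if best is None or r.fun<best.fun: best=r
    print(vs,best.x.round(4),best.fun.round(3),"grip",loc(best.x,[[.031,0,0]]).round(4))
    if len(vs)==3: P=best.x
o=v[2][1].copy();o=cv2.resize(o[50:150,210:330],None,fx=5,fy=5,interpolation=cv2.INTER_CUBIC)
def dr(L,c): cv2.polylines(o,[(((proj(0,loc(P,L),w2)-[210,50]+.5)*5)).astype(np.int32)],True,c,1)
dr(np.c_[.028*np.cos(th),.028*np.sin(th),0*th+.045],(0,0,255));dr(np.c_[.028*np.cos(th),.028*np.sin(th),0*th],(0,255,0))
dr([[.028,-.008,.1],[.054,-.008,.1],[.068,-.008,.066],[.068,.008,.066],[.054,.008,.1],[.028,.008,.1]],(255,0,0))
for z in(.104,.16): dr([[.02,-.009,z],[.042,-.009,z],[.042,.009,z],[.02,.009,z]],(0,255,255))
cv2.imwrite("pics/ov.png",o)
E
```

```text
h 0.115 n 108 [ 0.5475 -0.1442  0.1007] rms 0.00018
h 0.12 n 108 [ 0.5466 -0.1412  0.0992] rms 0.0002
h 0.125 n 108 [ 0.5457 -0.1381  0.0977] rms 0.00017
h 0.13 n 108 [ 0.5447 -0.135   0.0962] rms 0.00019
[0, 1, 2] [ 0.4778  0.2933  0.349  -0.0013] 1.023 grip [[0.5069 0.3039 0.    ]]
[0, 2] [ 0.4766  0.2931  0.3534 -0.0039] 0.443 grip [[0.5057 0.3038 0.    ]]
[2] [0.4773 0.2921 0.3617 0.    ] 0.202 grip [[0.5063 0.3031 0.    ]]
```

View pics/ov.png

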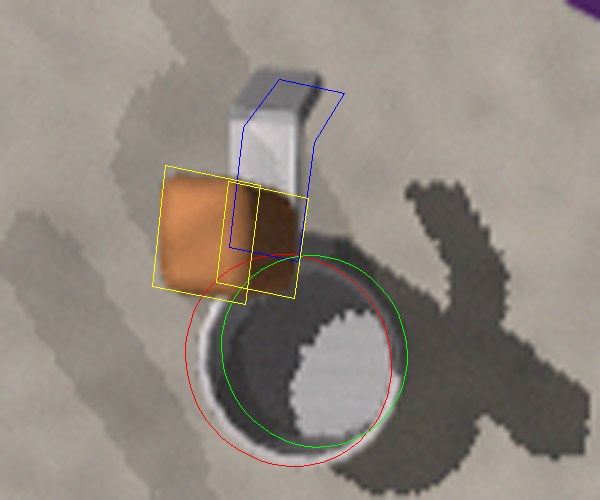

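```bash
python3 - <<'E'
from h import *
w2=pickle.load(open("w2.pkl","rb"))
L=[[0,0,.045],[.0555,-.008,.1],[.0555,.008,.1],[.020,-.009,.16],[.020,.009,.16],[.042,.009,.16],[.020,-.009,.104]]
uv=np.array([[300,365],[300,112],[229,111],[235,294],[158,288],[166,174],[294,298]])/5+[209.5,49.5]
r=least_squares(lambda p:((proj(0,loc(p,L),w2)-uv)).ravel(),[.479,.289,.5],loss="soft_l1");print(r.x.round(4),np.degrees(r.x[2]),r.fun.reshape(-1,2).round(1).tolist())
P=r.x;print("grip",loc(P,[[.031,0,0]]))
print("top check cup",proj("top",loc(P,[[0,0,.045]])),"obs 231.6,214; grip top",proj("top",loc(P,[[.031,0,.16]])),"scene grip top/bottom",proj("scene",loc(P,[[.031,0,.16],[.031,0,.104]])),"obs 408.5,209.5 406.5,233")
o=cv2.resize(cv2.imread("pics/w2.png")[50:150,210:330],None,fx=5,fy=5,interpolation=cv2.INTER_CUBIC)
def dr(L,c): cv2.polylines(o,[(((proj(0,loc(P,L),w2)-[209.5,49.5])*5)).astype(np.int32)],True,c,1)
dr(np.c_[.028*np.cos(th),.028*np.sin(th),0*th+.045],(0,0,255))
dr([[.028,-.008,.1],[.054,-.008,.1],[.068,-.008,.066],[.068,.008,.066],[.054,.008,.1],[.028,.008,.1]],(255,0,0))
for z in(.104,.16): dr([[.02,-.009,z],[.042,-.009,z],[.042,.009,z],[.02,.009,z]],(0,255,255))
cv2.imwrite("pics/ov2.png",o)
E
```

```text
[0.4795 0.2911 0.4576] 26.221137027983467 [[-0.3, -0.7], [0.2, 2.7], [0.1, 1.6], [2.8, 0.4], [-0.6, 0.0], [-2.2, -1.7], [0.7, -1.3]]
grip [[0.5072643  0.30484657 0.        ]]
top check cup [[230.68684885 213.60308849]] obs 231.6,214; grip top [[214.03187807 190.36342726]] scene grip top/bottom [[408.75352866 210.06705364]
 [405.00536427 229.03384947]] obs 408.5,209.5 406.5,233
```

View pics/ov2.png

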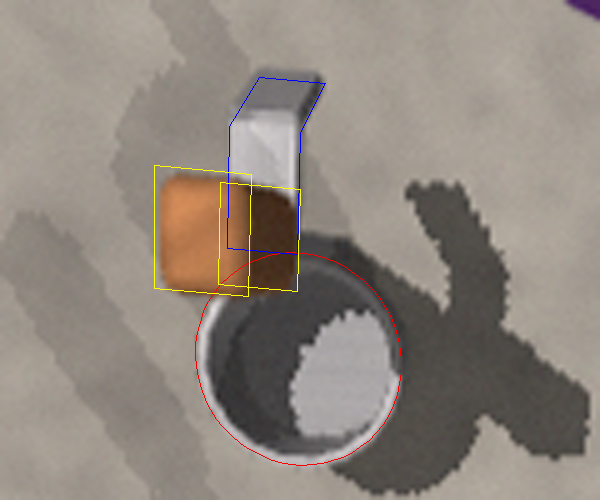

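The overlay now fits, with the cup rim at crop (298,360) and the crown edge at (265,125). The dipper is at (0.480, 0.291), yaw about 27°, and the bowl rim is at (0.5457, -0.1384), height about 0.1245. Next I'll go over it, descend and grip.

Request:
send_rows:
  steps:
    - {"x":0,"y":0,"z":0,"wx":0,"wy":0,"wz":0.022,"hand":85}
    - {"x":0.8,"y":-0.734,"z":0,"wx":0,"wy":0,"wz":0,"hand":85}
    - {"x":0.8,"y":-0.734,"z":0,"wx":0,"wy":0,"wz":0,"hand":85}
    - {"x":0.8,"y":-0.734,"z":0,"wx":0,"wy":0,"wz":0,"hand":85}
    - {"x":0.8,"y":-0.734,"z":0,"wx":0,"wy":0,"wz":0,"hand":85}
    - {"x":0,"y":0,"z":1,"wx":0,"wy":0,"wz":0,"hand":85}
    - {"x":0,"y":0,"z":1,"wx":0,"wy":0,"wz":0,"hand":85}
    - {"x":0,"y":0,"z":1,"wx":0,"wy":0,"wz":0,"hand":85}
    - {"x":0,"y":0,"z":0,"wx":0,"wy":0,"wz":0,"hand":85}
    - {"x":0,"y":0,"z":0,"wx":0,"wy":0,"wz":0,"hand":85}

```text
t: 5.65
position: [0.5074, 0.3068, 0.2323]
tool_rot: [-3.054, -0.736, -0.002]
ft_force: [-1.1, 0.8, 0.5]
finger_gap: 0.0853
grip_force: 0.0
```

Request:
send_rows:
  steps:
    - {"x":0,"y":0.04,"z":1,"wx":0,"wy":0,"wz":0,"hand":85}
    - {"x":0,"y":0,"z":1,"wx":0,"wy":0,"wz":0,"hand":85}
    - {"x":0,"y":0,"z":1,"wx":0,"wy":0,"wz":0,"hand":85}
    - {"x":0,"y":0,"z":1,"wx":0,"wy":0,"wz":0,"hand":85}
    - {"x":0,"y":0,"z":0.72,"wx":0,"wy":0,"wz":0,"hand":85}
    - {"x":0,"y":0,"z":0,"wx":0,"wy":0,"wz":0,"hand":70}
    - {"x":0,"y":0,"z":0,"wx":0,"wy":0,"wz":0,"hand":50}
    - {"x":0,"y":0,"z":0,"wx":0,"wy":0,"wz":0,"hand":35}
    - {"x":0,"y":0,"z":0,"wx":0,"wy":0,"wz":0,"hand":28}
    - {"x":0,"y":0,"z":0,"wx":0,"wy":0,"wz":0,"hand":24}
  newtons: 40

```text
t: 6.9
position: [0.5076, 0.3057, 0.1136]
tool_rot: [-3.054, -0.736, -0.001]
ft_force: [-0.3, 0.1, 0.9]
finger_gap: 0.0242
grip_force: 0.0
```

Request:
send_rows:
  steps:
    - {"x":0,"y":0,"z":0,"wx":0,"wy":0,"wz":0,"hand":20}
    - {"x":0,"y":0,"z":0,"wx":0,"wy":0,"wz":0,"hand":15}
    - {"x":0,"y":0,"z":0,"wx":0,"wy":0,"wz":0,"hand":10}
    - {"x":0,"y":0,"z":0,"wx":0,"wy":0,"wz":0,"hand":5}
    - {"x":0,"y":0,"z":0,"wx":0,"wy":0,"wz":0,"hand":5}
    - {"x":0,"y":0,"z":-0.2,"wx":0,"wy":0,"wz":0,"hand":5}
    - {"x":0,"y":0,"z":-0.5,"wx":0,"wy":0,"wz":0,"hand":5}
    - {"x":0,"y":0,"z":-1,"wx":0,"wy":0,"wz":0,"hand":5}
    - {"x":0,"y":0,"z":-1,"wx":0,"wy":0,"wz":0,"hand":5}
    - {"x":0,"y":0,"z":-1,"wx":0,"wy":0,"wz":0,"hand":5}

```text
t: 8.15
position: [0.5073, 0.3059, 0.2075]
tool_rot: [-3.054, -0.736, -0.001]
ft_force: [0.6, 0.1, -1.4]
finger_gap: 0.0171
grip_force: 43.5
```

```bash
python3 - <<'E'
from h import *
from bench import arm
s=arm.read_state();print(s["position"],s["finger_gap"],s["grip_force"])
i=vision.camera_info("wrist");im=vision.camera("wrist")[:,:,::-1];cv2.imwrite("pics/w3.png",im);pickle.dump((i,s),open("w3.pkl","wb"))
E
```

```text
[0.50732754 0.30587243 0.20747323] 0.017131789993377305 43.532874584198
```

View pics/w3.png

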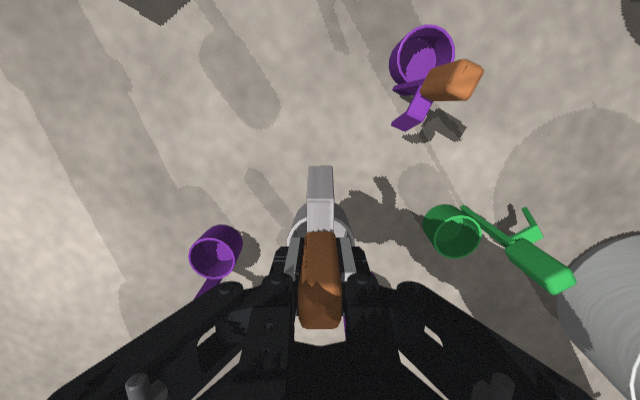

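The dipper is lifted and held squarely. The crown edge is at (320,199) and the prong tip at (320,166). I'll work out where the hook sits in the tool frame and plan the move to the rim.

```bash
python3 - <<'E'
from h import *
i,s=pickle.load(open("w3.pkl","rb"));R=cv2.Rodrigues(s["tool_rot"])[0];p=s["position"]
psi=np.arctan2(R[1,0],R[0,0]);print("psi",np.degrees(psi))
for n,uv,z in(("crown outer edge (x~55-57)",(320,199.5),.1939),("crownL",(307,199.5),.1939),("crownR",(333,199.5),.1939),("prong tip(x~68-71)",(320,166),.160)):
    print(n,(R.T@(ray(0,uv,z,i)-p)).round(4))
E
```

```text
psi 27.11891646026349
crown outer edge (x~55-57) [ 0.0254 -0.0007  0.0136]
crownL [ 0.0254 -0.0082  0.0136]
crownR [0.0254 0.0067 0.0136]
prong tip(x~68-71) [ 0.0377 -0.0007  0.0475]
```

Request:
send_rows:
  steps:
    - {"x":0,"y":0,"z":-1,"wx":0,"wy":0,"wz":0,"hand":5}
    - {"x":0,"y":0,"z":-1,"wx":0,"wy":0,"wz":0,"hand":5}
    - {"x":-0.2,"y":0.5,"z":-1,"wx":0,"wy":0,"wz":0,"hand":5}
    - {"x":-0.2,"y":0.97,"z":-1,"wx":0,"wy":0,"wz":0,"hand":5}
    - {"x":-0.2,"y":0.97,"z":-0.1,"wx":0,"wy":0,"wz":0,"hand":5}
    - {"x":-0.2,"y":0.97,"z":0,"wx":0,"wy":0,"wz":0,"hand":5}
    - {"x":-0.2,"y":0.97,"z":0,"wx":0,"wy":0,"wz":0,"hand":5}
    - {"x":-0.2,"y":0.97,"z":0,"wx":0,"wy":0,"wz":0,"hand":5}
    - {"x":-0.2,"y":0.97,"z":0,"wx":0,"wy":0,"wz":0,"hand":5}
    - {"x":-0.2,"y":0.97,"z":0,"wx":0,"wy":0,"wz":0,"hand":5}

```text
t: 9.45
position: [0.5549, 0.1246, 0.3087]
tool_rot: [-3.054, -0.737, -0.001]
ft_force: [0.8, 0.1, -0.5]
finger_gap: 0.0179
grip_force: 43.7
```

Request:
send_rows:
  steps:
    - {"x":-0.2,"y":0.97,"z":0,"wx":0,"wy":0,"wz":0,"hand":5}
    - {"x":-0.2,"y":0.97,"z":0,"wx":0,"wy":0,"wz":0,"hand":5}
    - {"x":-0.2,"y":0.97,"z":0,"wx":0,"wy":0,"wz":0,"hand":5}
    - {"x":-0.2,"y":0.97,"z":0,"wx":0,"wy":0,"wz":0,"hand":5}
    - {"x":-0.2,"y":0.97,"z":0,"wx":0,"wy":0,"wz":0,"hand":5}
    - {"x":-0.2,"y":0.97,"z":0,"wx":0,"wy":0,"wz":0,"hand":5}
    - {"x":-0.2,"y":0.97,"z":0,"wx":0,"wy":0,"wz":0,"hand":5}
    - {"x":-0.2,"y":0.97,"z":0,"wx":0,"wy":0,"wz":0,"hand":5}
    - {"x":-0.17,"y":0.97,"z":0,"wx":0,"wy":0,"wz":0,"hand":5}
    - {"x":0,"y":0.47,"z":0,"wx":0,"wy":0,"wz":0,"hand":5}

```text
t: 10.7
position: [0.6204, -0.1012, 0.3085]
tool_rot: [3.054, 0.733, -0.0]
ft_force: [0.4, 0.8, -1.9]
finger_gap: 0.0174
grip_force: 43.6
```

```bash
python3 - <<'E'
from h import *
from bench import arm
import time
s=arm.read_state();print(s["t"],s["position"],s["tool_rot"],s["finger_gap"],s["ft_force"])
i=vision.camera_info("wrist");im=vision.camera("wrist")[:,:,::-1];cv2.imwrite("pics/w4.png",im);pickle.dump((i,s),open("w4.pkl","wb"))
o=im.copy();R=cv2.Rodrigues(s["tool_rot"])[0]
for r in(.096,.1):
    cv2.polylines(o,[proj(0,np.c_[.5457+r*np.cos(th),-.1384+r*np.sin(th),0*th+.1245],i).astype(np.int32)],True,(0,0,255),1)
cv2.imwrite("pics/w4o.png",o)
c,sn=np.cos(np.radians(27.1)),np.sin(np.radians(27.1));d=np.array([.6204,-.1001])-s["position"][:2]
print("tool dx,dy",d@[c,sn],d@[sn,-c])
E
```

```text
10.7 [ 0.62038574 -0.10124212  0.30845522] [ 3.05437336e+00  7.33320548e-01 -7.66506203e-05] 0.017360766390078115 [ 0.40032173  0.84156033 -1.88371617]
tool dx,dy 0.0005329817841825557 -0.0010102350414719855
```

View pics/w4o.png

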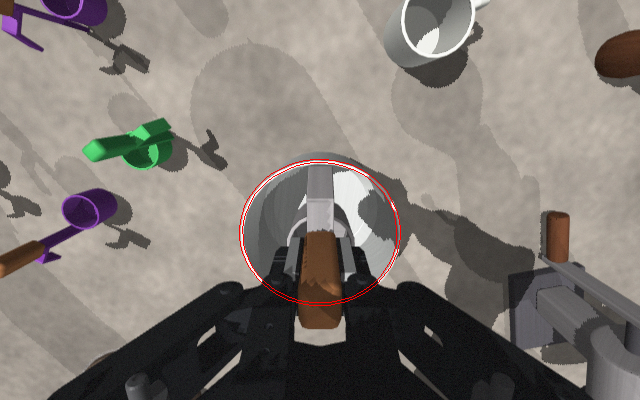

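The predicted rim circle (red, columns 240–400, rows 158–305) lies on the bowl's rim, and the hook is centred over its far edge at about (320,165). Descending.

Request:
send_rows:
  steps:
    - {"x":0,"y":-0.04,"z":0.8,"wx":0,"wy":0,"wz":0,"hand":5}
    - {"x":0,"y":0,"z":1,"wx":0,"wy":0,"wz":0,"hand":5}
    - {"x":0,"y":0,"z":1,"wx":0,"wy":0,"wz":0,"hand":5}
    - {"x":0,"y":0,"z":0.8,"wx":0,"wy":0,"wz":0,"hand":5}
    - {"x":0,"y":0,"z":0.7,"wx":0,"wy":0,"wz":0,"hand":5}
    - {"x":0,"y":0,"z":0.5,"wx":0,"wy":0,"wz":0,"hand":5}
    - {"x":0,"y":0,"z":0.5,"wx":0,"wy":0,"wz":0,"hand":5}
    - {"x":0,"y":0,"z":0.4,"wx":0,"wy":0,"wz":0,"hand":5}
    - {"x":0,"y":0,"z":0,"wx":0,"wy":0,"wz":0,"hand":5}
    - {"x":0,"y":0,"z":0,"wx":0,"wy":0,"wz":0,"hand":5}

```text
t: 12.0
position: [0.6201, -0.0988, 0.1663]
tool_rot: [3.054, 0.736, 0.001]
ft_force: [0.9, 0.5, -1.1]
finger_gap: 0.0176
grip_force: 43.6
```

```bash
python3 - <<'E'
from h import *
from bench import arm
s=arm.read_state();print(s["t"],s["position"],s["ft_force"])
i=vision.camera_info("wrist");im=vision.camera("wrist")[:,:,::-1].copy()
for r in(.096,.1): cv2.polylines(im,[proj(0,np.c_[.5457+r*np.cos(th),-.1384+r*np.sin(th),0*th+.1245],i).astype(np.int32)],True,(0,0,255),1)
sc=vision.camera("scene")[:,:,::-1][110:250,170:320]
cv2.imwrite("pics/w5.png",cv2.hconcat([im[60:340,180:460],cv2.resize(sc,(300,280),interpolation=cv2.INTER_CUBIC)]))
E
```

```text
12.0 [ 0.62014628 -0.09877831  0.16625796] [ 0.90299719  0.52794506 -1.05757703]
```

View pics/w5.png

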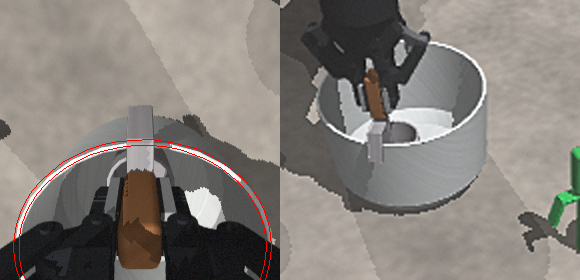

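In the wrist view the prong (140,115) is outside the rim, and the stem and cup are inside. Lowering slowly.

Request:
send_rows:
  steps:
    - {"x":0,"y":0,"z":0.2,"wx":0,"wy":0,"wz":0,"hand":5}
    - {"x":0,"y":0,"z":0.2,"wx":0,"wy":0,"wz":0,"hand":5}
    - {"x":0,"y":0,"z":0.15,"wx":0,"wy":0,"wz":0,"hand":5}
    - {"x":0,"y":0,"z":0.1,"wx":0,"wy":0,"wz":0,"hand":5}
    - {"x":0,"y":0,"z":0.08,"wx":0,"wy":0,"wz":0,"hand":5}
    - {"x":0,"y":0,"z":0.04,"wx":0,"wy":0,"wz":0,"hand":5}
    - {"x":0,"y":0,"z":0.04,"wx":0,"wy":0,"wz":0,"hand":5}
    - {"x":0,"y":0,"z":0.03,"wx":0,"wy":0,"wz":0,"hand":5}
    - {"x":0,"y":0,"z":0,"wx":0,"wy":0,"wz":0,"hand":5}
    - {"x":0,"y":0,"z":0,"wx":0,"wy":0,"wz":0,"hand":5}

```text
t: 13.35
position: [0.6199, -0.0988, 0.1449]
tool_rot: [3.054, 0.736, 0.0]
ft_force: [0.8, -0.8, -0.6]
finger_gap: 0.0174
grip_force: 43.7
```

Request:
send_rows:
  steps:
    - {"x":0,"y":0,"z":0.02,"wx":0,"wy":0,"wz":0,"hand":5}
    - {"x":0,"y":0,"z":0.02,"wx":0,"wy":0,"wz":0,"hand":5}
    - {"x":0,"y":0,"z":0.02,"wx":0,"wy":0,"wz":0,"hand":5}
    - {"x":0,"y":0,"z":0,"wx":0,"wy":0,"wz":0,"hand":5}
    - {"x":0,"y":0,"z":0,"wx":0,"wy":0,"wz":0,"hand":5}
    - {"x":0,"y":0,"z":0,"wx":0,"wy":0,"wz":0,"hand":5}
    - {"x":0,"y":0,"z":0,"wx":0,"wy":0,"wz":0,"hand":5}
    - {"x":0,"y":0,"z":0,"wx":0,"wy":0,"wz":0,"hand":5}
    - {"x":0,"y":0,"z":0,"wx":0,"wy":0,"wz":0,"hand":5}
    - {"x":0,"y":0,"z":0,"wx":0,"wy":0,"wz":0,"hand":5}

```text
t: 14.6
position: [0.6199, -0.0989, 0.1434]
tool_rot: [3.054, 0.736, 0.0]
ft_force: [-1.1, 0.2, 3.1]
finger_gap: 0.0173
grip_force: 44.1
```

The wrist force went from about -1 to +3 N, so the crown is resting on the rim. Opening gently.

Request:
send_rows:
  steps:
    - {"x":0,"y":0,"z":0,"wx":0,"wy":0,"wz":0,"hand":17}
    - {"x":0,"y":0,"z":0,"wx":0,"wy":0,"wz":0,"hand":18}
    - {"x":0,"y":0,"z":0,"wx":0,"wy":0,"wz":0,"hand":19}
    - {"x":0,"y":0,"z":0,"wx":0,"wy":0,"wz":0,"hand":20}
    - {"x":0,"y":0,"z":0,"wx":0,"wy":0,"wz":0,"hand":23}
    - {"x":0,"y":0,"z":0,"wx":0,"wy":0,"wz":0,"hand":28}
    - {"x":0,"y":0,"z":0,"wx":0,"wy":0,"wz":0,"hand":36}
    - {"x":0,"y":0,"z":0,"wx":0,"wy":0,"wz":0,"hand":48}
    - {"x":0,"y":0,"z":0,"wx":0,"wy":0,"wz":0,"hand":60}
    - {"x":0,"y":0,"z":0,"wx":0,"wy":0,"wz":0,"hand":70}
  newtons: 20

```text
t: 15.85
position: [0.6198, -0.0988, 0.1433]
tool_rot: [3.054, 0.736, 0.0]
ft_force: [0.1, 1.0, -0.8]
finger_gap: 0.0699
grip_force: 0.0
```

Request:
send_rows:
  steps:
    - {"x":0,"y":0,"z":-0.2,"wx":0,"wy":0,"wz":0,"hand":70}
    - {"x":0,"y":0,"z":-0.5,"wx":0,"wy":0,"wz":0,"hand":70}
    - {"x":0,"y":0,"z":-0.8,"wx":0,"wy":0,"wz":0,"hand":70}
    - {"x":0,"y":0,"z":-1,"wx":0,"wy":0,"wz":0,"hand":70}
    - {"x":0,"y":0,"z":-1,"wx":0,"wy":0,"wz":0,"hand":70}
    - {"x":0,"y":0,"z":-1,"wx":0,"wy":0,"wz":0,"hand":70}
    - {"x":0,"y":0,"z":-0.5,"wx":0,"wy":0,"wz":0,"hand":70}
    - {"x":0,"y":0,"z":0,"wx":0,"wy":0,"wz":0,"hand":70}
    - {"x":0,"y":0,"z":0,"wx":0,"wy":0,"wz":0,"hand":70}
    - {"x":0,"y":0,"z":0,"wx":0,"wy":0,"wz":0,"hand":70}

```text
t: 17.1
position: [0.6193, -0.0989, 0.2673]
tool_rot: [-3.054, -0.736, 0.003]
ft_force: [-0.3, -0.5, -0.3]
finger_gap: 0.0705
grip_force: 0.0
```

```bash
python3 - <<'E'
from h import *
from bench import arm
s=arm.read_state();print(s["t"],s["position"],s["ft_force"])
im=vision.camera("wrist")[:,:,::-1];sc=vision.camera("scene")[:,:,::-1][110:260,170:350]
cv2.imwrite("pics/w6.png",cv2.hconcat([cv2.resize(im,(448,280)),cv2.resize(sc,(336,280),interpolation=cv2.INTER_CUBIC)]))
E
```

```text
17.1 [ 0.61934966 -0.09887891  0.26725264] [-0.28912355 -0.51794486 -0.32710839]
```

View pics/w6.png

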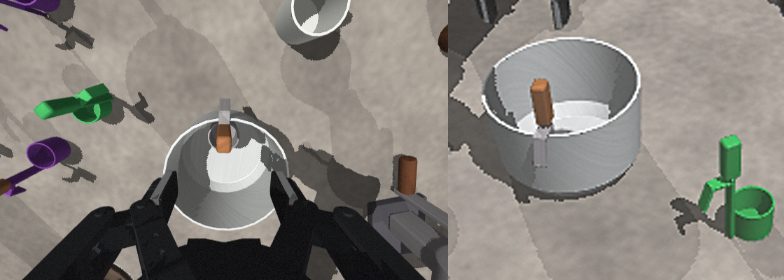

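The dipper hangs on the rim: the prong is outside at right panel (541,150), the cup is inside, and the gripper is clear. The bowl and the green dipper haven't moved. Handing in.

```bash
python3 -c "
from bench import ticket
print(ticket.job_done())"
```

```text
the job is handed in; nothing more can be done
None
```

The steel dipper now hangs by its own hook over the bowl's rim, cup inside and prong outside; the bowl and green dipper look unmoved, and I handed the job in at about 17 s (no verdict was returned).

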